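# Steady a rocking dial comparator with a wedge

## Task

The bench dial comparator rocks because the foot at its front left corner (as you face the dial) has lost its rubber pad. Without picking anything up, push the steel wedge over the bench, thin end first, under that bare foot stud, with the stud on the middle of its width, until it is tight and the comparator stands level and firm; then press down with the fingertips on top of that same corner to show that it no longer rocks, and let go. Do not shove the comparator out of its place, and leave the other things on the bench alone.

Things in the scene. Friction and masses are not known exactly. Their poses are not given: they have to be found in the camera images.
- comparator: Grey dial comparator, 2.2 kg, loose. Cast base 130 x 130 mm, top 46 mm above the bench; column and dial gauge over its rear half. Origin on the bench under the base's middle; +x to its back (column), +y to the left as one faces the dial, z up. Rubber feet, 30 mm wide, at (-49,-49), (49,-49), (49,49) mm carry it level; at (-49,49) only a bare stud: 1 to 2 N down on that corner tips it by 4 degrees.
- bare_stud (a point): Lowest point of the bare stud at the front left corner (front: the side where the dial faces): a steel dome of 8 mm radius, 5 mm above the bench, 16 mm in from both edges of the base. Axes as the comparator's.
- corner_top (a point): Point on top of the base straight above the bare stud, 48.5 mm above the bench: where to press; a dark screw cap, 15 mm across. The dial gauge, the nearest high thing, is 60 mm away and 200 to 270 mm above the bench.
- wedge: Plain steel wedge, 0.15 kg, flat on the bench: 75 mm long (x), 38 mm wide (y), 2 mm thick at the thin end rising evenly to 12.5 mm at the square thick end. Origin under its middle, +x to the thin end, z up. It just touches the stud when that is 21 mm in from the thin end; pushed some 2 to 7 mm on from there (5 to 12 N) it is tight, and stays. The stud should bear within 8 mm of its centre line.
- wedge_toe (a point): Middle of the wedge's thin end, at the bench.
- wedge_heel (a point): Middle of the wedge's upright thick end face (38 mm wide, 12.5 mm high), 6 mm above the bench: the face to push on.
- block: Bystander: wooden offcut, 45 x 80 x 38 mm.
- washer_jar: Bystander: grey jar.
- nut: Bystander: big steel nut.
- driver: Bystander: red screwdriver.
- oil: Bystander: red oil bottle.
Mind the look-alikes: they are no part of the job. There is more than one size of the wedge; the job needs the larger.

How it is judged:
On the way, in this order (a step that is already met when the one before it is completed fails the run):
1. the wedge is under the bare stud, the stud on the middle of its width, and bears against it, the comparator level (contact force between wedge and comparator above 0.5 N and horizontal distance between bare_stud and wedge below 0.032 m and angle between comparator's own z axis and vertical below 0.014 rad and y of bare_stud in the frame of wedge between -0.009 and 0.009 m), for 0.2 s.
2. the fingers press on top of the corner over the stud with more than 4 N and the comparator stays level (contact force between the fingers and comparator above 4 N and contact force between the fingers and wedge below 0.1 N and x of the grasp point in the frame of comparator below -0.035 m and y of the grasp point in the frame of comparator above 0.015 m and z of the grasp point in the frame of comparator above 0.05 m and angle between comparator's own z axis and vertical below 0.014 rad), for 0.3 s.
At the end, for the whole second after the job is handed in: The wedge lies flat on the bench, its middle within 32 mm of the bare stud, the stud within 9 mm of its centre line, and carries more than 0.5 N of the comparator; the comparator is level within 0.014 rad (0.8 degrees), within 20 mm of its start, and all is at rest (all of step 1 and angle between wedge's own z axis and vertical below 0.03 rad and height (world z) of wedge below 0.004 m and distance of comparator from where it was at the start of the episode below 0.02 m and linear speed of each of comparator, wedge below 0.01 m/s); the robot touches nothing.
It fails at once if the wedge is lifted off the bench (height (world z) of wedge above 0.012 m or angle between wedge's own z axis and vertical above 0.3 rad).
It fails at once if the comparator is lifted, tipped or shoved away (height (world z) of comparator above 0.012 m or angle between comparator's own z axis and vertical above 0.15 rad or distance of comparator from where it was at the start of the episode above 0.03 m).
It fails at once if a bystander is moved more than 15 mm (distance of any of block, washer_jar, nut, driver, oil from where it was at the start of the episode above 0.015 m).
It also fails if it takes over 72 s, if anything falls off the work surface, if the arm or the gripper's body presses on something with over 40 N, if the wrist force passes 120 N, or if a joint passes its speed limit or range.

## Robot

A 6-joint arm with a two-finger parallel gripper is mounted at the origin on a cart in front of the work surface, level with it; the furniture and walls round the work are solid. World frame = base frame: x ahead of the robot, y to its left, z up, the work surface at z = 0. Lengths are in m, angles in rad, forces in N, time in s.
With the tool pointing down it reaches from about 0.25 to 0.775 m from the base axis. Payload 4 kg.
Tool frame: the origin (TCP) lies at the very end of the fingers, on their centre line; the grasp point (between the pads) lies 19 mm behind it (arm.pinch_z is the distance from the TCP to the grasp point, in m); z points along the fingers, y is the line along which they close (so a half turn about z gives the same grasp; the last joint's range is limited). The gripper opens to 85 mm and grips with 20 to 120 N. Pads are 22 mm wide; open, the fingers measure 114 mm over their backs; the gripper's body (76 mm by 85 mm) begins 54 mm behind the grasp point. The pads swing forward as they close: fully open they stand 13 mm farther back than shut.
Start: joints at [-1.217, 0.087, 1.371, -0, 1.684, -0.103], TCP at [0.243, -0.494, 0.231] pointing down, gripper open.
Joint ranges: [-3.1, 3.1], [-0.76, 2.03], [0.27, 2.55], [-1.08, 4.22], [0.17, 2.65], [-2.57, 2.57]. Speed limits (rad/s): [2.79, 2.79, 3.14, 3.14, 3.14, 3.14].

## Interface

Orientations are given as a rotation vector (axis times angle).
In Python, from rig import status, cams, order, arm gives the robot as it stands.
- The arm moves only by the shell command python3 -m crank 'ROWS' [OPENING] [FORCE]. ROWS is text: rows parted by semicolons, each of 6 numbers parted by spaces: the shift along the tool's x, y, z in units of 0.12 m (1.0 is 0.12 m), then the turn, a rotation vector about the tool's x, y, z in units of pi/2 rad (1.0 is pi/2 rad). In form: dx dy dz wx wy wz; .... A call has 1 to 10 rows; each row is the pose to reach, as a shift and turn from the pose commanded when the call began, along the tool's axes at that moment; what a row does not reach only later rows make up. A row lasts 1/12 s, in which the tool goes at most 41.7 mm and 7.16 degrees, less where a joint would pass 70% of its speed; a pose out of reach is approached as far as the arm can. A call with a number of a shift or a turn outside -1 to 1 is refused whole. A call with a gripper value outside its range is refused whole. OPENING is the closure, from 0 (fully open) to 1 (shut), set as the call begins (- or left out, the last holds). The fingers move at their own pace and stop on an object; FORCE is the grip in N (left out, the last holds). Time passes only in rows, so rows that repeat a pose let the fingers close. It gives the time, the measured TCP pose, the force, the opening and the grip force at its end, in the units of the state.
- status.get_obs(): the state, without advancing time (a new reading comes with each control period).
- cams.read_camera(name): name is "scene" or "top"; returns the picture (400x640x3 uint8, blue, green, red); there is no depth.
- cams.get_calibration(name): a dict with "mtx" (3x3 intrinsics, pixels), "extrinsics" (4x4, takes a point from world to camera coordinates). Camera axes: x right, y down, z forward; pixel columns grow to the right and rows downward; lengths in m; the calibration is good to about 2 mm. A picture is of the moment at which its call begins. get_calibration takes no time and is no camera call.
- order.job_done(): hands the job in; it is judged then, once.
The state is a dict: "t": time; "qpos": joint angles; "qvel": joint speeds; "tau": joint torques, N m; "ee_pos": TCP position; "orientation": TCP orientation; "force": force on the tool from outside, world axes, zero at the start; "moment": the same for the moment, N m; "width": finger opening in m; "gripper_force": force on a finger pad.
Only numpy, scipy, OpenCV 4.12 (cv2) and the standard library are available. Lean on these libraries where they do the work, as an engineer would, in place of code of your own. Each camera call takes 0.05 s, during which the arm holds its last target. There are 200 camera calls.

## Working session

There is one attempt and no reset: what is moved stays moved. The work goes in short steps, Python scripts to look and compute and a shell command to move; the robot and the scene stay as the last step left them, time stands still between calls to the robot, and variables do not carry over. Pictures are saved under pics/ and viewed, at most 10 in all, crops included, and the job is handed in when it is done.

```bash
mkdir -p pics; python3 - <<'E'
from rig import status,cams
import cv2,numpy as np
for n in ("scene","top"):
    im=cams.read_camera(n); cv2.imwrite(f"pics/{n}0.png",im)
    c=cams.get_calibration(n); E=np.array(c["extrinsics"]); print(n,np.round(c["mtx"],1).tolist(),np.round(-E[:3,:3].T@E[:3,3],3))
o=status.get_obs(); print(o["t"],o["ee_pos"],o["orientation"],o["force"],o["width"])
E
```

```text
scene [[433.5, 0.0, 315.2], [0.0, 433.5, 192.0], [0.0, 0.0, 1.0]] [ 0.026 -0.791  1.327]
top [[450.3, 0.0, 322.4], [0.0, 450.3, 201.7], [0.0, 0.0, 1.0]] [ 0.296 -0.163  1.231]
0.1 [ 0.24244476 -0.49317019  0.23021881] [-3.05799543e+00 -7.10894495e-01  3.49187435e-04] [0.55697384 0.12674066 0.68477712] 0.08534674765427047
```

View pics/scene0.png

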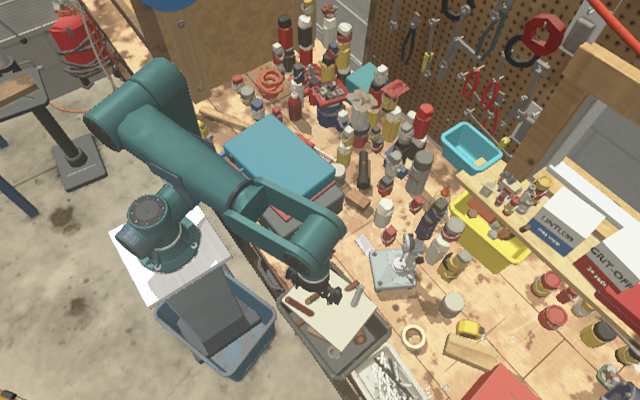

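View pics/top0.png

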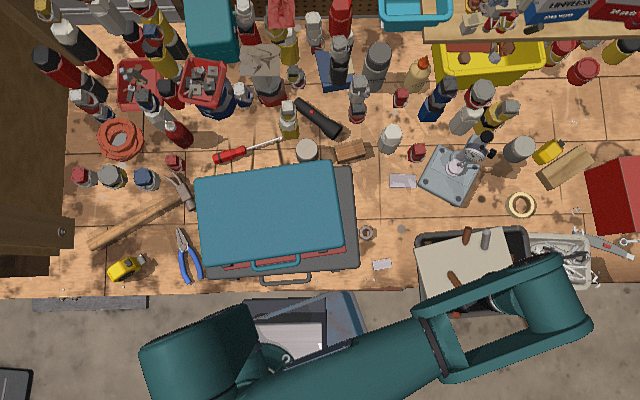

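The top view shows the comparator at about (452,175). A pale plate at (402,181) is probably the large wedge, and a smaller one lies at (382,264). I'll enlarge that area of both views.

```bash
python3 - <<'E'
import cv2,numpy as np
t=cv2.imread("pics/top0.png")[130:280,350:550]; s=cv2.imread("pics/scene0.png")[225:300,345:445]
a=cv2.resize(t,(800,600),interpolation=cv2.INTER_CUBIC); b=cv2.resize(s,(800,600),interpolation=cv2.INTER_CUBIC)
cv2.imwrite("pics/tc.png",a);cv2.imwrite("pics/sc.png",b)
E
```

```text
(no output)
```

View pics/tc.png

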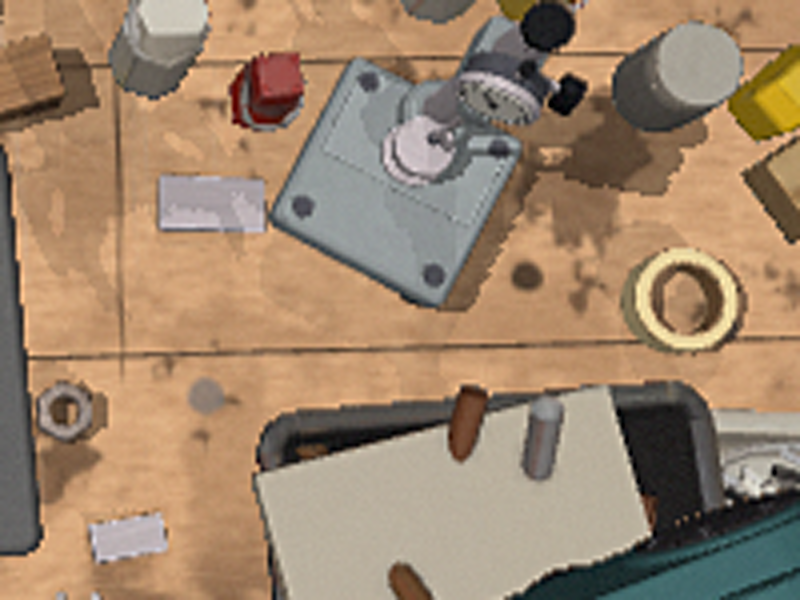

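View pics/sc.png

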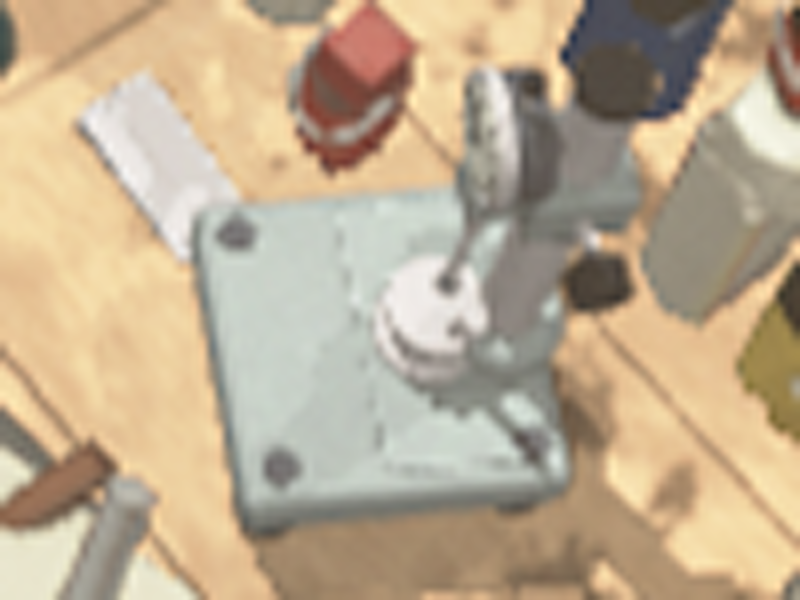

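The caps are at crop (302,206), (370,82), (433,275) and (500,148), with the column at the upper right. The front left cap is therefore (302,206), and the wedge lies just left of it. Next I'll measure all of them.

```bash
cat > h.py <<'E'
import cv2,numpy as np
from rig import cams,status
from scipy.spatial.transform import Rotation as R
def ray(n,uv,z):
    c=cams.get_calibration(n);K=np.array(c["mtx"]);E=np.array(c["extrinsics"])
    C=-E[:3,:3].T@E[:3,3]; d=E[:3,:3].T@np.linalg.inv(K)@np.array([uv[0],uv[1],1.])
    return C+d*(z-C[2])/d[2]
def quad(im,box,lo):  # pale plate -> min area rect in full-res pixels
    x0,y0,x1,y1=box; g=cv2.resize(im[y0:y1,x0:x1],None,fx=8,fy=8,interpolation=cv2.INTER_CUBIC)
    h=cv2.cvtColor(g,cv2.COLOR_BGR2HSV); b=g.astype(int)
    m=((b[...,2]-b[...,0]<15)&(h[...,2]>lo)).astype(np.uint8)
    cs,_=cv2.findContours(m,cv2.RETR_EXTERNAL,cv2.CHAIN_APPROX_NONE); c=max(cs,key=cv2.contourArea)
    r=cv2.minAreaRect(c); off=np.array([x0,y0])-.4375
    ap=cv2.approxPolyDP(cv2.convexHull(c),10,True)[:,0]/8+off
    return cv2.boxPoints(r)/8+off,ap,c[:,0]/8+off
E
python3 - <<'E'
from h import *
t=cv2.imread("pics/top0.png"); s=cv2.imread("pics/scene0.png")
q,ap,_=quad(t,(384,168,416.,196) and (384,168,417,196),140)
print("top rect",np.round(q,1).tolist(),np.round(ap,1).tolist())
print(np.round([ray("top",p,.007)[:2] for p in q],4).tolist(), np.round([ray("top",p,.007)[:2] for p in ap],4).tolist())
q,ap,_=quad(s,(350,230,375.,260) and (350,230,376,260),140)
print("scene poly",np.round(ap,1).tolist()); print(np.round([ray("scene",p,.007)[:2] for p in ap],4).tolist())
# caps: dark blob centroid around seeds, crop px/4+offset
def cap(im,seed,r=5):
    x,y=[int(round(v)) for v in seed]; g=cv2.cvtColor(im[y-r:y+r+1,x-r:x+r+1],cv2.COLOR_BGR2GRAY).astype(float)
    w=np.clip(np.median(g)-25-g,0,None); Y,X=np.mgrid[-r:r+1,-r:r+1]; return np.array([x+(w*X).sum()/w.sum(),y+(w*Y).sum()/w.sum()])
for nm,sd in dict(FL=(425.5,181.5),BL=(442.5,150.5),FR=(458.2,198.7),BR=(475,167)).items():
    p=cap(t,sd); print(nm,np.round(p,1),np.round(ray("top",p,.0485),4))
for nm,sd in dict(FL=(374.5,254),FR=(380,283.5)).items():
    p=cap(s,sd); print("scene",nm,np.round(p,1),np.round(ray("scene",p,.0485),4))
o=status.get_obs(); print(np.round(R.from_rotvec(o["orientation"]).as_matrix(),3))
E
```

```text
top rect [[389.2, 187.0], [389.5, 173.5], [415.9, 174.0], [415.7, 187.5]] [[389.7, 174.1], [414.7, 174.6], [415.7, 186.8], [389.9, 186.7]]
[[0.511, -0.3575], [0.5489, -0.36], [0.5456, -0.4333], [0.5077, -0.4305]] [[0.5474, -0.3605], [0.5442, -0.4298], [0.5097, -0.4307], [0.5118, -0.3595]]
scene poly [[356.1, 237.9], [362.1, 234.3], [364.9, 236.3], [375.4, 250.3], [375.4, 259.4], [369.7, 259.4], [354.8, 240.7]]
[[0.5198, -0.3584], [0.5448, -0.3597], [0.5479, -0.3712], [0.5434, -0.4314], [0.5224, -0.4562], [0.5071, -0.4452], [0.51, -0.3639]]
FL [424.6 182. ] [ 0.5148 -0.4461  0.0485]
BL [441.7 149.3] [ 0.6036 -0.4977  0.0485]
FR [458.4 199.6] [ 0.4652 -0.5334  0.0485]
BR [474.9 167.4] [ 0.5514 -0.5838  0.0485]
scene FL [372.6 254.4] [ 0.5105 -0.4483  0.0485]
scene FR [379.9 286.1] [ 0.461  -0.542   0.0485]
[[ 0.897  0.441 -0.001]
 [ 0.441 -0.897  0.002]
 [ 0.    -0.002 -1.   ]]
```

The geometry checks out: cap spacing is about 100 mm, yaw about -30°, the stud is near (0.515,-0.448), and the wedge is 73 x 38 mm with its toe toward -y. The wedge's centre line passes about 12 mm to the +x side of the stud, so it needs a small sideways push first. I'll check how tall the bottles beside it are.

```bash
python3 - <<'E'
from h import *
def tri(a,b):
    A=[];B=[]
    for n,p in (("top",a),("scene",b)):
        c0=ray(n,p,0);d=ray(n,p,.1)-c0;d/=np.linalg.norm(d);P=np.eye(3)-np.outer(d,d);A.append(P);B.append(P@c0)
    x=np.linalg.lstsq(np.vstack(A),np.hstack(B),rcond=None)[0];return np.round(x,3),np.round([np.linalg.norm(A[i]@x-B[i]) for i in (0,1)],4)
print("red",tri((419.2,147.5),(391.5,230)))
print("white",tri((393,133),(384,202)))
print("FLcap",tri((424.6,182),(372.6,254.4)))
s=cv2.imread("pics/scene0.png"); t=cv2.imread("pics/top0.png")
a=cv2.resize(s[185:260,345:420],(400,400),interpolation=cv2.INTER_LANCZOS4);b=cv2.resize(t[165:195,380:420],(400,300),interpolation=cv2.INTER_NEAREST)
o=np.zeros((400,800,3),np.uint8);o[:,:400]=a;o[:300,400:]=b;cv2.imwrite("pics/x.png",o)
E
```

```text
red (array([ 0.6  , -0.429,  0.085]), array([0., 0.]))
white (array([ 0.626, -0.353,  0.133]), array([0.0009, 0.0009]))
FLcap (array([ 0.515, -0.447,  0.042]), array([0.0016, 0.0016]))
```

View pics/x.png

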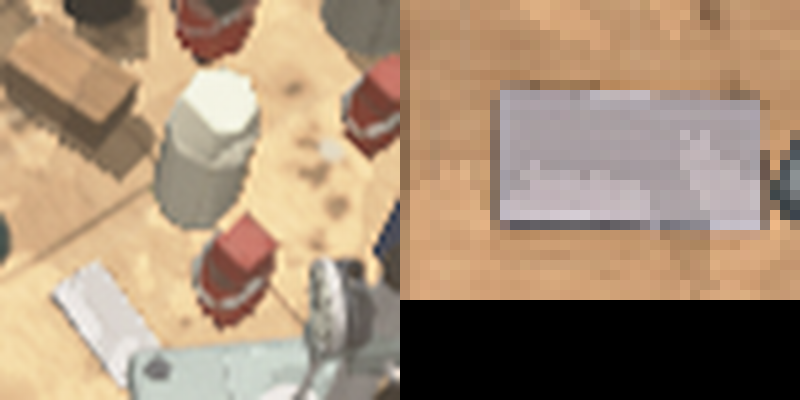

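The red bottle (85 mm) and the white one (133 mm) stand close on the +x side. I'll close the fingers and lean the tool back, then draw the wedge sideways toward the robot before pushing its heel.

```bash
python3 -m crank '0.3 0 0 0 0 -0.08; 0.6 0 0 0 0 -0.16; 0.9 0 0 0 0 -0.24; 1 0 0 0 0 -0.32; 1 0 0 0 0 -0.4; 1 0 0 0 0 -0.48; 1 0 0 0 0 -0.56; 1 0 0 0 0 -0.64; 1 0 0 0 0 -0.709; 1 0 0 0 0 -0.709' 1 30
```

```text
t: 0.93
ee_pos: [0.3502, -0.4404, 0.2306]
orientation: [-2.219, -2.222, -0.0]
force: [-0.2, 0.8, 0.0]
width: -0.0002
gripper_force: 0.0
```

```bash
python3 -m crank '0.2 0.3 0 0 0 0; 0.4 0.6 0 0 0 0; 0.47 0.9 0 0 0 0; 0.47 0.9 0 0 0 0; 0.47 0.9 0 0 0 0' && python3 -m crank '0 0.25 0 -0.06 0 0; 0 0.5 0.2 -0.12 0 0; 0 0.75 0.4 -0.18 0 0; 0 0.98 0.6 -0.222 0 0; 0 0.98 0.8 -0.222 0 0; 0 0.98 0.8 -0.222 0 0; 0 0.98 0.8 -0.222 0 0'
```

```text
t: 1.35
ee_pos: [0.4596, -0.3832, 0.2302]
orientation: [-2.219, -2.221, 0.001]
force: [-0.5, -0.5, -0.7]
width: 0.0001
gripper_force: 0.0
t: 1.93
ee_pos: [0.5738, -0.3844, 0.133]
orientation: [2.039, 2.032, 0.357]
force: [0.6, 0.1, 1.0]
width: 0.0001
gripper_force: 0.0
```

```bash
python3 -m crank '0 -0.09 0.24 0 0 0; 0 -0.18 0.48 0 0 0; 0 -0.26 0.72 0 0 0; 0 -0.31 0.85 0 0 0; 0 -0.34 0.93 0 0 0; 0 -0.353 0.97 0 0 0; 0 -0.353 0.97 0 0 0' && python3 - <<'E'
from h import *
im=cams.read_camera("scene"); cv2.imwrite("pics/s1.png",cv2.resize(im[180:300,300:460],(800,600),interpolation=cv2.INTER_CUBIC))
E
```

```text
t: 2.52
ee_pos: [0.5762, -0.3854, 0.0126]
orientation: [2.032, 2.03, 0.357]
force: [0.7, 1.0, -0.2]
width: -0.0001
gripper_force: 0.0
```

View pics/s1.png

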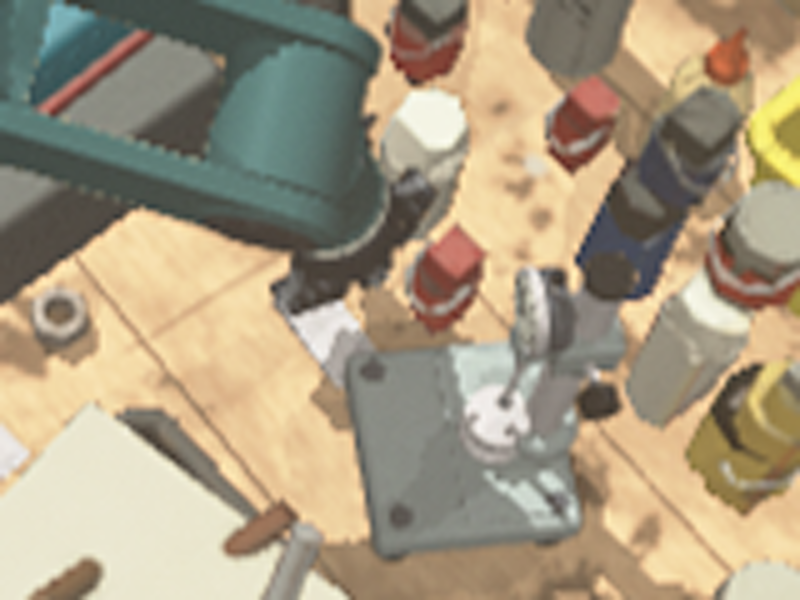

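```bash
python3 -m crank '0 -0.012 0.031 0 0 0; 0 -0.012 0.031 0 0 0; 0 -0.028 0.025 0 0 0; 0 -0.044 0.02 0 0 0; 0 -0.059 0.014 0 0 0; 0 -0.075 0.008 0 0 0; 0 -0.09 0.003 0 0 0; 0 -0.09 0.003 0 0 0'
```

```text
t: 3.23
ee_pos: [0.5654, -0.3844, 0.0074]
orientation: [2.033, 2.031, 0.358]
force: [-0.0, 0.6, 0.6]
width: -0.0002
gripper_force: 0.0
```

```bash
python3 -m crank '0 -0.012 -0.004 0 0 0; 0 -0.023 -0.009 0 0 0; 0 -0.035 -0.013 0 0 0; 0 -0.047 -0.017 0 0 0; 0 -0.047 -0.017 0 0 0'
```

```text
t: 3.65
ee_pos: [0.5597, -0.3845, 0.0076]
orientation: [2.032, 2.031, 0.358]
force: [0.7, -0.3, 0.2]
width: -0.0
gripper_force: 0.2
```

```bash
python3 - <<'E'
from h import *
im=cams.read_camera("top"); s=cams.read_camera("scene")
a=cv2.resize(im[155:205,375:445],(560,400),interpolation=cv2.INTER_NEAREST);b=cv2.resize(s[225:265,345:385],(240,240),interpolation=cv2.INTER_NEAREST)
o=np.zeros((400,800,3),np.uint8);o[:,:560]=a;o[:240,560:]=b;cv2.imwrite("pics/x2.png",o)
for lo in (110,140):
  q,ap,c=quad(im,(384,166,417,198),lo); print(np.round([ray("top",p,.007)[:2] for p in ap],4).tolist())
E
```

```text
[[0.5482, -0.3685], [0.5341, -0.3675], [0.5266, -0.3588], [0.547, -0.3605]]
[[0.5479, -0.3678], [0.5341, -0.3668], [0.5276, -0.3592], [0.547, -0.3605]]
```

View pics/x2.png

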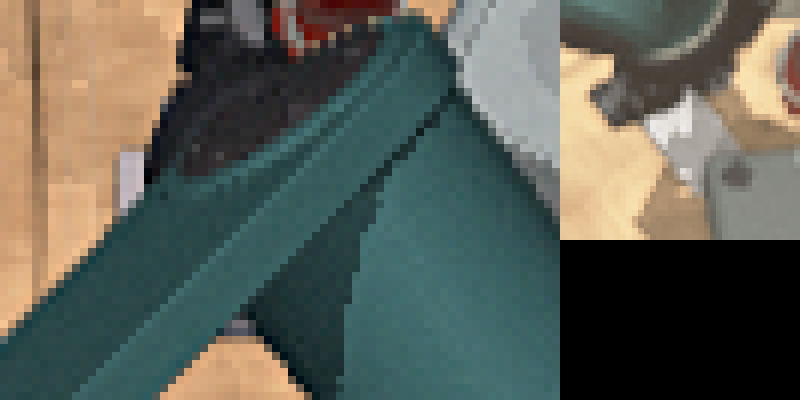

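The wedge hasn't moved: its heel corner is still at x 0.547. I'll keep pulling and track that corner.

```bash
cat > hc.py <<'E'
from h import *
im=cams.read_camera("top"); q,ap,c=quad(im,(386,166,417,205),140)
P=np.array([ray("top",p,.0125)[:2] for p in c]); k=P[P[:,1]>P[:,1].max()-.006]
print("heel corner x max",k[:,0].max().round(4),"heel y",P[:,1].max().round(4), "x of heel face min",k[:,0].min().round(4))
s=cams.read_camera("scene");b=s[236:266,345:380].astype(int)
q,ap,c=quad(s,(350,228,380,264),140); Q=np.array([ray("scene",p,.003)[:2] for p in c])
for y in (-.395,-.405,-.415,-.425):
    k=Q[abs(Q[:,1]-y)<.003]; print(y, "scene low x",k[:,0].min().round(4) if len(k) else None, "hi",k[:,0].max().round(4) if len(k) else None)
E
python3 -m crank '0 -0.016 -0.006 0 0 0; 0 -0.031 -0.012 0 0 0; 0 -0.047 -0.017 0 0 0; 0 -0.047 -0.017 0 0 0'; python3 hc.py
```

```text
t: 4.08
ee_pos: [0.5537, -0.3843, 0.0075]
orientation: [2.032, 2.031, 0.358]
force: [1.1, -0.7, 0.3]
width: -0.0001
gripper_force: 0.4
heel corner x max 0.5451 heel y -0.358 x of heel face min 0.5189
-0.395 scene low x 0.5086 hi 0.547
-0.405 scene low x 0.5078 hi 0.5442
-0.415 scene low x 0.5086 hi 0.5446
-0.425 scene low x 0.5086 hi 0.5426
```

```bash
python3 -m crank '0 -0.016 -0.006 0 0 0; 0 -0.031 -0.012 0 0 0; 0 -0.047 -0.017 0 0 0; 0 -0.047 -0.017 0 0 0'; python3 hc.py
```

```text
t: 4.52
ee_pos: [0.5476, -0.3844, 0.0075]
orientation: [2.032, 2.031, 0.358]
force: [0.9, 0.7, 0.2]
width: -0.0001
gripper_force: 0.5
heel corner x max 0.5385 heel y -0.3584 x of heel face min 0.5129
-0.395 scene low x 0.5036 hi 0.5415
-0.405 scene low x 0.5044 hi 0.5397
-0.415 scene low x 0.505 hi 0.5398
-0.425 scene low x 0.5056 hi 0.5402
```

```bash
python3 -m crank '0 0.02 0.007 0 0 0; -0.035 0.02 0.007 0 0 0; -0.07 0.02 0.007 0 0 0; -0.07 0 0 0 0 0; -0.07 -0.02 -0.007 0 0 0; -0.07 -0.04 -0.015 0 0 0; -0.07 -0.063 -0.023 0 0 0; -0.07 -0.063 -0.023 0 0 0'; python3 hc.py
```

```text
t: 5.28
ee_pos: [0.5392, -0.3927, 0.0073]
orientation: [2.033, 2.031, 0.358]
force: [-0.2, -0.1, 0.7]
width: 0.0003
gripper_force: 0.0
heel corner x max 0.5301 heel y -0.3575 x of heel face min 0.4937
-0.395 scene low x 0.4957 hi 0.5259
-0.405 scene low x 0.4951 hi 0.531
-0.415 scene low x 0.4955 hi 0.5324
-0.425 scene low x 0.4961 hi 0.5215
```

The wedge's centre line is now at x of about 0.513, in line with the stud. I'll lift off, straighten the tool and go behind the heel.

```bash
python3 -m crank '0 0.08 0.028 0 0 0; 0 0.15 -0.1 0 0 0; 0 0.2 -0.35 0 0 0; 0 0.2 -0.62 0 0 0; 0.2 0.15 -0.64 0.07 0 0; 0.4 0.05 -0.64 0.14 0 0; 0.525 0 -0.646 0.2 0 0; 0.525 0 -0.646 0.222 0 0;  0.525 0 -0.646 0.222 0 0'; python3 hc.py; python3 - <<'E'
from h import *
o=status.get_obs();print(np.round(R.from_rotvec(o["orientation"]).as_matrix(),3))
im=cams.read_camera("top");s=cams.read_camera("scene")
a=cv2.resize(im[155:205,375:445],(420,300),interpolation=cv2.INTER_NEAREST);b=cv2.resize(s[225:265,345:385],(300,300),interpolation=cv2.INTER_NEAREST)
cv2.imwrite("pics/x3.png",np.hstack([a,b]))
E
```

```text
t: 6.13
ee_pos: [0.5157, -0.3284, 0.0804]
orientation: [2.217, 2.224, -0.0]
force: [0.1, -0.5, 0.7]
width: 0.0
gripper_force: 0.0
heel corner x max 0.5088 heel y -0.3655 x of heel face min 0.4935
-0.395 scene low x 0.4959 hi 0.532
-0.405 scene low x 0.4952 hi 0.531
-0.415 scene low x 0.496 hi 0.5322
-0.425 scene low x 0.4968 hi 0.5331
[[-0.001  1.     0.001]
 [ 1.     0.001 -0.   ]
 [-0.     0.001 -1.   ]]
```

View pics/x3.png

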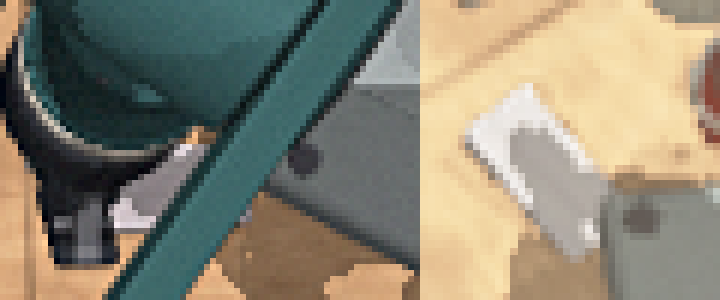

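```bash
python3 -m crank '-0.02 -0.022 0.2 0 0 0; -0.04 -0.022 0.4 0 0 0; -0.05 -0.022 0.55 0 0 0; -0.05 -0.022 0.62 0 0 0; -0.05 -0.022 0.64 0 0 0; -0.05 -0.022 0.64 0 0 0' 0.85 && python3 -m crank '-0.03 0 0 0 0 0; -0.06 0 0 0 0 0; -0.09 0 0 0 0 0; -0.12 0 0 0 0 0; -0.15 0 0 0 0 0; -0.18 0 0 0 0 0; -0.21 0 0 0 0 0; -0.24 0 0 0 0 0; -0.24 0 0 0 0 0'; python3 hc.py
```

```text
t: 6.83
ee_pos: [0.5101, -0.336, 0.0031]
orientation: [-2.222, -2.219, -0.0]
force: [1.1, 0.2, -0.9]
width: 0.0126
gripper_force: 0.0
t: 7.58
ee_pos: [0.5106, -0.3655, 0.0034]
orientation: [2.222, 2.22, -0.001]
force: [1.2, 0.3, -0.1]
width: 0.0131
gripper_force: 0.0
heel corner x max 0.4974 heel y -0.4015 x of heel face min 0.4937
-0.395 scene low x 0.4938 hi 0.531
-0.405 scene low x 0.4928 hi 0.5285
-0.415 scene low x 0.4933 hi 0.5285
-0.425 scene low x 0.4933 hi 0.5215
```

```bash
python3 -m crank '-0.02 0 0 0 0 0; -0.04 0 0 0 0 0; -0.06 0 0 0 0 0; -0.08 0 0 0 0 0; -0.1 0 0 0 0 0; -0.1 0 0 0 0 0'; python3 hc.py; python3 -m crank '-0.01 0 0 0 0 0; -0.02 0 0 0 0 0; -0.02 0 0 0 0 0'
```

```text
t: 8.18
ee_pos: [0.5106, -0.3772, 0.0034]
orientation: [2.222, 2.22, -0.001]
force: [-0.1, -1.2, -0.4]
width: 0.0129
gripper_force: 0.0
heel corner x max 0.4948 heel y -0.4121 x of heel face min 0.4934
-0.395 scene low x 0.4943 hi 0.5297
-0.405 scene low x 0.4934 hi 0.5304
-0.415 scene low x 0.4933 hi 0.5291
-0.425 scene low x 0.4934 hi 0.5215
t: 8.53
ee_pos: [0.5108, -0.379, 0.0036]
orientation: [2.222, 2.221, 0.0]
force: [0.2, 0.4, 0.0]
width: 0.0132
gripper_force: 0.4
```

```bash
for i in 1; do :; done; python3 -m crank '-0.01 0 0 0 0 0; -0.02 0 0 0 0 0; -0.03 0 0 0 0 0; -0.03 0 0 0 0 0' | grep -E 'ee|force: \['; python3 -m crank '-0.01 0 0 0 0 0; -0.02 0 0 0 0 0; -0.02 0 0 0 0 0'| grep -E 'ee|force: \['; python3 -m crank '-0.01 0 0 0 0 0; -0.02 0 0 0 0 0; -0.02 0 0 0 0 0'| grep -E 'ee|force: \['
```

```text
ee_pos: [0.5107, -0.3829, 0.0036]
force: [-0.5, 0.9, 0.9]
ee_pos: [0.5108, -0.3845, 0.0036]
force: [-0.2, 2.5, 2.6]
ee_pos: [0.5108, -0.3855, 0.0036]
force: [0.0, 6.6, 3.8]
```

```bash
python3 -m crank '-0.01 0 0 0 0 0; -0.02 0 0 0 0 0; -0.02 0 0 0 0 0'| grep -E 'ee|force: \['; python3 -m crank '-0.01 0 0 0 0 0; -0.01 0 0 0 0 0; -0.01 0 0 0 0 0'| grep -E 'ee|force: \['; python3 hc.py; python3 - <<'E'
from h import *
t=cams.read_camera("scene"); 
for r in (4,):
  for nm,(x,y) in dict(FL=(373,254),FR=(380,286)).items():
    g=cv2.cvtColor(t[y-5:y+6,x-5:x+6],cv2.COLOR_BGR2GRAY).astype(float); w=np.clip(np.median(g)-25-g,0,None);Y,X=np.mgrid[-5:6,-5:6]
    p=(x+(w*X).sum()/w.sum(),y+(w*Y).sum()/w.sum()); print(nm,np.round(p,1),np.round(ray("scene",p,.0485),4))
E
```

```text
ee_pos: [0.5108, -0.3862, 0.0035]
force: [-0.9, 10.9, 6.8]
ee_pos: [0.5108, -0.3865, 0.0035]
force: [-0.9, 13.2, 8.1]
heel corner x max 0.5385 heel y -0.3893 x of heel face min 0.5246
-0.395 scene low x 0.497 hi 0.5271
-0.405 scene low x 0.4942 hi 0.5304
-0.415 scene low x 0.4936 hi 0.5294
-0.425 scene low x 0.4934 hi 0.5225
FL [373.2 254.1] [ 0.5129 -0.4487  0.0485]
FR [379.1 284.8] [ 0.4619 -0.5376  0.0485]
```

It's tight at 13 N, about 3 mm past first touch. I'll back off straight, lift clear and look.

```bash
python3 -m crank '0.03 0 0 0 0 0; 0.1 0 0 0 0 0; 0.25 0 0 0 0 0; 0.35 0 -0.2 0 0 0; 0.35 0 -0.5 0 0 0; 0.35 0 -0.8 0 0 0; 0.35 -0.3 -1 0 0 0; 0.35 -0.6 -1 0 0 0; 0.35 -0.9 -1 0 0 0; 0.35 -0.9 -1 0 0 0' 1; python3 - <<'E'
from h import *
im=cams.read_camera("top");s=cams.read_camera("scene")
a=cv2.resize(im[150:210,375:485],(440,240),interpolation=cv2.INTER_CUBIC);b=cv2.resize(s[225:295,345:415],(350,350),interpolation=cv2.INTER_CUBIC)
o=np.zeros((350,790,3),np.uint8);o[:240,:440]=a;o[:,440:]=b;cv2.imwrite("pics/x4.png",o)
q,ap,c=quad(im,(386,166,425,205),140);P=np.array([ray("top",p,.0125)[:2] for p in c]);print("top",P.min(0).round(4),P.max(0).round(4))
q,ap,c=quad(s,(350,228,380,264),140);P=np.array([ray("scene",p,.008)[:2] for p in c]);
for y in (-.405,-.415,-.425):
    k=P[abs(P[:,1]-y)<.003][:,0]; print(y,k.min().round(4),k.max().round(4))
E
```

```text
t: 10.85
ee_pos: [0.3971, -0.3488, 0.1231]
orientation: [-2.224, -2.215, 0.006]
force: [-1.0, 1.0, -1.6]
width: 0.0002
gripper_force: 0.0
top [ 0.4941 -0.4036] [ 0.4958 -0.4015]
-0.405 0.4916 0.5303
-0.415 0.4913 0.5292
-0.425 0.4918 0.5339
```

View pics/x4.png

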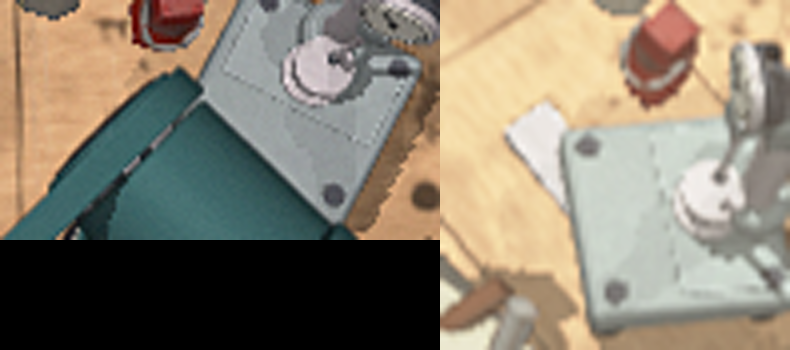

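The wedge is centred on the stud and the comparator is in place. To press the corner I'll lean the tool away from the dial and come in from above.

```bash
python3 -m crank '0 0 -0.1 -0.04 -0.04 0; 0 0 -0.2 -0.08 -0.08 0; 0 0 -0.2 -0.12 -0.12 0; 0 0 -0.2 -0.16 -0.16 0; 0 0 -0.2 -0.17 -0.17 0; 0 0 -0.2 -0.17 -0.17 0'; python3 - <<'E'
from h import *
o=status.get_obs();M=R.from_rotvec(o["orientation"]).as_matrix();p=np.array(o["ee_pos"]);print(np.round(M,3))
for g in ([.518,-.452,.13],[.518,-.452,.06]): print(np.round(M.T@(np.array(g)-p)/.12,3))
print("10mm down",np.round(M.T@[0,0,-.01]/.12,4))
E
```

```text
t: 11.45
ee_pos: [0.4027, -0.3479, 0.147]
orientation: [1.954, 1.955, 0.0]
force: [0.0, -0.3, -0.6]
width: -0.0
gripper_force: 0.0
[[ 0.035  0.965  0.261]
 [ 0.965  0.036 -0.261]
 [-0.261  0.261 -0.929]]
[-0.767  0.859  0.609]
[-0.615  0.707  1.151]
10mm down [ 0.0217 -0.0217  0.0775]
```

```bash
python3 -m crank '-0.15 0.17 0.12 0 0 0; -0.3 0.34 0.24 0 0 0; -0.45 0.5 0.36 0 0 0; -0.6 0.68 0.48 0 0 0; -0.7 0.8 0.56 0 0 0; -0.767 0.859 0.609 0 0 0; -0.767 0.859 0.609 0 0 0' && python3 -m crank '0.03 -0.03 0.11 0 0 0; 0.06 -0.06 0.22 0 0 0; 0.09 -0.09 0.33 0 0 0; 0.11 -0.11 0.4 0 0 0; 0.13 -0.13 0.46 0 0 0; 0.13 -0.13 0.46 0 0 0'; python3 - <<'E'
from h import *
s=cams.read_camera("scene")
cv2.imwrite("pics/x5.png",cv2.resize(s[200:300,330:430],(600,600),interpolation=cv2.INTER_CUBIC))
E
```

```text
t: 12.03
ee_pos: [0.5205, -0.4552, 0.1294]
orientation: [1.954, 1.955, -0.0]
force: [-0.4, -0.0, 0.1]
width: -0.0003
gripper_force: 0.0
t: 12.53
ee_pos: [0.517, -0.452, 0.0684]
orientation: [1.957, 1.957, -0.0]
force: [-0.5, -0.2, -0.2]
width: -0.0001
gripper_force: 0.0
```

View pics/x5.png

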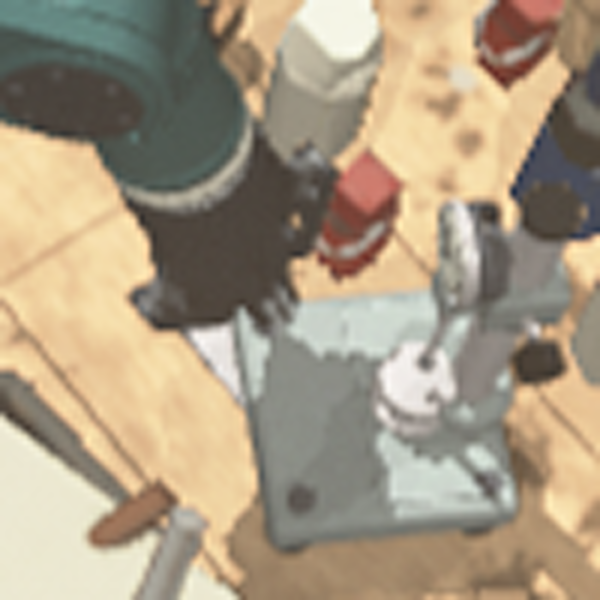

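The fingers are over the corner and clear of the dial. Lowering now.

```bash
f(){ grep -E 'ee|force: \['; }; python3 -m crank '0.008 -0.008 0.03 0 0 0; 0.015 -0.015 0.055 0 0 0; 0.02 -0.02 0.075 0 0 0; 0.024 -0.024 0.085 0 0 0; 0.024 -0.024 0.085 0 0 0'|f;  python3 -m crank '0.002 -0.002 0.008 0 0 0; 0.004 -0.004 0.016 0 0 0; 0.004 -0.004 0.016 0 0 0'|f; python3 -m crank '0.002 -0.002 0.008 0 0 0; 0.004 -0.004 0.016 0 0 0; 0.004 -0.004 0.016 0 0 0'|f
```

```text
ee_pos: [0.5176, -0.4529, 0.0597]
force: [-0.5, 0.1, -0.5]
ee_pos: [0.5178, -0.4531, 0.0578]
force: [-0.3, 0.1, 0.0]
ee_pos: [0.5178, -0.453, 0.0556]
force: [1.3, -0.5, -1.1]
```

```bash
f(){ grep -E 'ee|force: \['; }; python3 -m crank '0.002 -0.002 0.008 0 0 0; 0.004 -0.004 0.016 0 0 0; 0.004 -0.004 0.016 0 0 0'|f; python3 -m crank '0.002 -0.002 0.006 0 0 0; 0.003 -0.003 0.01 0 0 0; 0.003 -0.003 0.01 0 0 0'|f
```

```text
ee_pos: [0.5178, -0.4531, 0.0535]
force: [0.1, 0.5, 1.1]
ee_pos: [0.5179, -0.4531, 0.0524]
force: [-0.0, 0.0, 0.2]
```

```bash
f(){ grep -E 'ee|force: \['; }; python3 -m crank '0.002 -0.002 0.006 0 0 0; 0.003 -0.003 0.01 0 0 0; 0.003 -0.003 0.01 0 0 0'|f; python3 -m crank '0.002 -0.002 0.006 0 0 0; 0.003 -0.003 0.01 0 0 0; 0.003 -0.003 0.01 0 0 0'|f
```

```text
ee_pos: [0.5178, -0.4531, 0.0511]
force: [0.1, -0.8, 0.5]
ee_pos: [0.5179, -0.4531, 0.0498]
force: [0.5, 0.4, 0.7]
```

```bash
f(){ grep -E 'ee|force: \['; }; python3 -m crank '0.002 -0.002 0.006 0 0 0; 0.003 -0.003 0.01 0 0 0; 0.003 -0.003 0.01 0 0 0'|f; python3 -m crank '0.002 -0.002 0.006 0 0 0; 0.003 -0.003 0.01 0 0 0; 0.003 -0.003 0.01 0 0 0'|f
```

```text
ee_pos: [0.518, -0.4533, 0.0492]
force: [-1.7, 1.2, 2.8]
ee_pos: [0.5181, -0.4534, 0.0489]
force: [-3.2, 2.9, 6.5]
```

```bash
python3 -m crank '0.001 -0.001 0.004 0 0 0; 0.001 -0.001 0.006 0 0 0; 0.001 -0.001 0.006 0 0 0; 0.001 -0.001 0.006 0 0 0; 0.001 -0.001 0.006 0 0 0; 0.001 -0.001 0.006 0 0 0; 0.001 -0.001 0.006 0 0 0; 0.001 -0.001 0.006 0 0 0; 0.001 -0.001 0.006 0 0 0'
```

```text
t: 15.75
ee_pos: [0.5181, -0.4534, 0.0487]
orientation: [1.953, 1.953, -0.0]
force: [-4.1, 4.3, 9.3]
width: 0.0001
gripper_force: 4.5
```

It pressed at 9 N and the height stayed put, so the corner is firm. Letting go and checking once more.

```bash
python3 -m crank '-0.01 0.01 -0.04 0 0 0; -0.03 0.03 -0.1 0 0 0; -0.06 0.06 -0.22 0 0 0; -0.12 0.12 -0.44 0 0 0; -0.18 0.18 -0.66 0 0 0; -0.22 0.22 -0.8 0 0 0; -0.1 -0.1 -0.9 0 0 0; 0 -0.4 -0.95 0 0 0; 0 -0.7 -1 0 0 0; 0 -1 -1 0 0 0' && python3 -m crank '0 -0.3 0 0 0 0; 0 -0.6 0 0 0 0; 0 -0.6 0 0 0 0; 0 -0.6 0 0 0 0; 0 -0.6 0 0 0 0; 0 -0.6 0 0 0 0'; python3 - <<'E'
from h import *
s=cams.read_camera("scene")
q,ap,c=quad(s,(350,228,380,264),140);P=np.array([ray("scene",p,.008)[:2] for p in c]);print("heel y",P[:,1].max().round(4))
for y in (-.405,-.415,-.425):
    k=P[abs(P[:,1]-y)<.003][:,0]; print(y,k.min().round(4),k.max().round(4))
for nm,(x,y) in dict(FL=(373,254),FR=(380,286)).items():
    g=cv2.cvtColor(s[y-5:y+6,x-5:x+6],cv2.COLOR_BGR2GRAY).astype(float); w=np.clip(np.median(g)-25-g,0,None);Y,X=np.mgrid[-5:6,-5:6]
    p=(x+(w*X).sum()/w.sum(),y+(w*Y).sum()/w.sum()); print(nm,np.round(p,1),np.round(ray("scene",p,.0485),4))
E
```

```text
t: 16.58
ee_pos: [0.3702, -0.4256, 0.128]
orientation: [1.951, 1.954, -0.001]
force: [-0.5, -1.3, -0.0]
width: 0.0001
gripper_force: 0.0
t: 17.08
ee_pos: [0.3021, -0.4291, 0.1088]
orientation: [1.953, 1.954, -0.001]
force: [-1.4, -1.9, 0.9]
width: -0.0
gripper_force: 0.9
heel y -0.3979
-0.405 0.4916 0.5303
-0.415 0.4912 0.5291
-0.425 0.4918 0.5348
FL [372.6 254.5] [ 0.5104 -0.4487  0.0485]
FR [378.4 289.2] [ 0.451  -0.5469  0.0485]
```

```bash
python3 -m crank '-0.07 0.07 -0.25 0 0 0; -0.14 0.14 -0.5 0 0 0; -0.2 0.2 -0.75 0 0 0; -0.2 0.2 -0.75 0 0 0; -0.2 0.2 -0.75 0 0 0; -0.2 0.2 -0.75 0 0 0; -0.2 0.2 -0.75 0 0 0' && python3 - <<'E'
from rig import order
print(order.job_done())
E
```

```text
t: 17.72
ee_pos: [0.3005, -0.4262, 0.2022]
orientation: [1.956, 1.958, 0.002]
force: [-0.1, -0.6, 0.1]
width: 0.0001
gripper_force: 0.0
the job is handed in; nothing more can be done
None
```

I pushed the larger wedge tight under the bare stud, near its centre line. A 9 N press on that corner showed no rocking, and the job was handed in at about 17.7 s with the arm clear; no verdict came back.

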